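Load a pâté tin into the stall's sloped feed chute

ROBOT

A 7-joint arm with a two-finger parallel gripper is mounted at the origin on the work surface. World frame = base frame: x ahead of the robot, y to its left, z up, the work surface at z = 0. Lengths are in mm, angles in rad, forces in N, time in s.
With the tool pointing down it reaches from about 400 to 875 mm from the base axis. Payload 4.4 kg.
Tool frame: the origin (TCP) lies at the very end of the fingers, on their centre line; the grasp point (between the pads) lies 19 mm behind it (ctrl.pinch_z is the z of the grasp point in the tool frame, in mm); z points along the fingers, x is the direction in which the jaws open and shut, and the axes are right-handed (so a half turn about z gives the same grasp; the last joint's range is limited). The gripper opens to 85 mm and grips with 20 to 120 N. Pads are 22 mm wide; open, the fingers measure 114 mm over their backs; the gripper's body (76 mm by 85 mm) begins 54 mm behind the grasp point. The pads swing forward as they close: fully open they stand 13 mm farther back than shut.
Start: joints at [-1.341, 0.628, 0.038, 1.517, -0.027, 0.996, -0.02], TCP at [189.454, 621.792, 231.313] pointing down, gripper open.
Joint ranges: [-3.06, 3.06], [-0.37, 2.12], [-1.25, 1.32], [0.18, 2.47], [-1.1, 4.24], [0.23, 1.98], [-2.94, 2.94]. Speed limits (rad/s): [2.57, 2.57, 3.14, 3.14, 3.14, 3.14, 3.14].

INTERFACE

Orientations are given as [roll, pitch, yaw] about the fixed x, y, z axes, in that order (R = Rz(yaw) Ry(pitch) Rx(roll)).
In Python, from cell import sensors, get_image, order, ctrl gives the robot as it stands.
- The arm moves only by the tool arm_command, never from a script. Its argument "rows" is a list that holds one entry, the list of rows, each a list of 6 numbers: the shift along the tool's x, y, z in mm, then the turn, a rotation vector about the tool's x, y, z in degrees. A call has 1 to 20 rows; each row is the pose to reach, as a shift and turn from the pose commanded when the call began, along the tool's axes at that moment; what a row does not reach only later rows make up. A row lasts 1/12 s, in which the tool goes at most 41.7 mm and 7.16 degrees, less where a joint would pass 70% of its speed; a pose out of reach is approached as far as the arm can. A call with a gripper value outside its range is refused whole. "claw" is the opening, from -1 (shut) to 1 (fully open), set as the call begins (left out, the last holds). The fingers move at their own pace and stop on an object; the grip force is fixed at half the most. Time passes only in rows, so rows that repeat a pose let the fingers close. It gives the time, the measured TCP pose, the force and the opening at its end, in the units of the state.
- sensors.read_state(): the state, without advancing time (a new reading comes with each control period).
- get_image(name): name is "side" or "top"; returns a dict with "pixels" (420x560x3 uint8, red, green, blue), "z_map" (420x560 float32, mm along the optical axis (not along the pixel's ray), 0 where there is no reading), "K" (3x3 intrinsics, pixels), "pose" (4x4, takes a point from camera to world coordinates). Camera axes: x right, y up, looking along -z (the intrinsics and any distortion apply to the point x, -y, -z); pixel columns grow to the right and rows downward; lengths in mm; the calibration is good to about 2 mm. A picture is of the moment at which its call begins.
- order.finish_job(): hands the job in, once; it reports no verdict.
The state is a dict: "clock": time; "qpos": joint angles; "qd": joint speeds; "tau": joint torques, N m; "eef_pos": TCP position; "tool_rot": TCP orientation; "force": force on the tool from outside, world axes, zero at the start; "torque": the same for the moment, N m; "width": finger opening in mm.
Only numpy, scipy, OpenCV 4.12 (cv2) and the standard library are available. Lean on these libraries where they do the work, as an engineer would, in place of code of your own. Each camera call takes 0.05 s, during which the arm holds its last target.

TASK

Put the flat tin that stands on the counter into the top end of the sloped steel chute, standing on its base between the side rails, then slide it down along the chute floor until it rests against the nose of the stop at the lower end. Press it home against the nose for a moment with some 8 N beyond what it takes to slide it through the brake (the stop must never get more than 15 N), then let go and leave it there. Do not disturb the jar, the can and the bowl.

Things in the scene. Friction and masses are not known exactly. Their poses are not given: they have to be found in the camera images.
- tin_center (a point): Centre (half-way up) of the flat round tin: a steel tin with a paper band, 64 mm in diameter, 36 mm high, about 0.24 kg (0.2 to 0.3), standing upright and loose on the counter at the start, right of the chute as seen from the robot. z axis: the tin's own axis.
- chute: Steel feed chute, fixed on the counter. Origin: on the counter under its middle; x points downhill (level), y across, z up. Its floor is a flat slope, 320 mm long, falling 0.21 rad (12 degrees): 102 mm above the counter at the upper end, 35 mm at the lower. Both ends are open. Side rails stand 14 mm above the floor. The tin never runs down by itself; in the upper part less than 2 N moves it.
- load_spot (a point): Point on the chute's floor surface, on its middle line, 65 mm down the slope from the upper end: a good place for the middle of the tin's base when loading. Here (upper 110 mm) the inner faces of the rails are 69 mm apart, 34.5 mm either side of the middle line.
- brake: Sprung white plastic brake strip, 13 mm high, along the +y side of the chute. Origin at its upper end, 115 mm down the slope, at floor level. Its lead-in slants over 45 mm; beyond that it narrows the track to 61 mm and gives way sideways (up to 6.5 mm) under 1 to 4 N, so the tin passes with a clear drag, rubbing on the -y rail: some 2 to 7 N of push.
- stop: Stiff escapement stop: dark steel plate across the chute, 56 mm wide, 8 thick, 24 high, set anew each time (230 to 280 mm down the slope). A round nose, 18 mm wide, sticks out of it uphill and meets the tin: it is screwed out 2 to 30 mm, not measured. Origin: plate's uphill face, at floor level, middle line; x downhill along the slope, z square to the floor. Tin home: centre at x = -34 to -62, y = -2, z = 18 mm.
- jar_center (a point): Centre of a closed amber glass jar, 72 mm in diameter, 95 mm high; a bystander, loose.
- can_center (a point): Centre of a tall closed can, 72 mm in diameter, 110 mm high; a bystander, loose.
- bowl_center (a point): Centre (half-way up) of a small white ceramic bowl, 110 mm across, 45 mm high, left of the chute; a bystander, loose.

How it is judged (in metres and radians):
On the way, in this order (a step that is already met when the one before it is completed fails the run):
1. the tin stands on the chute floor between the rails in the upper part, its centre 110 mm or more uphill of the stop plate (y of tin_center in the frame of stop between -0.008 and 0.008 m and z of tin_center in the frame of stop between 0.013 and 0.022 m and angle between the z axis of tin_center and the z axis of stop, either way round below 0.1 rad and x of tin_center in the frame of stop below -0.11 m and contact force between tin and chute above 0.2 N), for 0.2 s.
2. the tin slides down on the chute floor: it is seen on the floor 68 to 100 mm (centre) uphill of the stop plate (y of tin_center in the frame of stop between -0.008 and 0.008 m and z of tin_center in the frame of stop between 0.013 and 0.022 m and angle between the z axis of tin_center and the z axis of stop, either way round below 0.1 rad and x of tin_center in the frame of stop between -0.1 and -0.068 m and contact force between tin and chute above 0.2 N), for 0.05 s.
3. the tin is pressed home against the stop with more than 3 N (y of tin_center in the frame of stop between -0.008 and 0.008 m and z of tin_center in the frame of stop between 0.013 and 0.022 m and angle between the z axis of tin_center and the z axis of stop, either way round below 0.1 rad and x of tin_center in the frame of stop above -0.064 m and contact force between tin and stop above 3 N), for 0.25 s.
At the end, for the whole second after the job is handed in: the tin stands flat on the chute floor between the rails (centre within 8 mm of the middle line, 13 to 22 mm above the floor, tilted less than 0.1 rad to it), resting against the nose of the stop (contact force above 0.05 N), at rest (y of tin_center in the frame of stop between -0.008 and 0.008 m and z of tin_center in the frame of stop between 0.013 and 0.022 m and angle between the z axis of tin_center and the z axis of stop, either way round below 0.1 rad and x of tin_center in the frame of stop above -0.064 m and contact force between tin and stop above 0.05 N and linear speed of tin below 0.01 m/s); the robot touches nothing.
It fails at once if the stop is loaded with more than 16 N, by the tin or the robot (contact force between anything else and stop above 16 N).
It fails at once if the stop is shifted from its setting by more than 3 mm (distance of stop from where it was at the start of the episode above 0.003 m).
It fails at once if the jar is moved more than 20 mm or tipped (distance of jar_center from where it was at the start of the episode above 0.02 m or angle between jar_center's own z axis and vertical above 0.3 rad).
It fails at once if the can is moved more than 20 mm or tipped (distance of can_center from where it was at the start of the episode above 0.02 m or angle between can_center's own z axis and vertical above 0.3 rad).
It fails at once if the bowl is moved more than 20 mm or tipped (distance of bowl_center from where it was at the start of the episode above 0.02 m or angle between bowl_center's own z axis and vertical above 0.3 rad).
It also fails if it takes over 72 s, if anything falls off the work surface, if the arm or the gripper's body presses on something with over 40 N, if the wrist force passes 120 N, or if a joint passes its speed limit or range.

## Working session

There is one attempt and no reset: what is moved stays moved. The work goes in short steps, Python scripts to look and compute and a tool call to move; the robot and the scene stay as the last step left them, time stands still between calls to the robot, and variables do not carry over. Pictures are saved under pics/ and viewed, and the job is handed in when it is done.

Besides the shell and the picture viewer there is one more tool, called after "Emit:" as name(argument=value, ...), one argument or row to a line, values as JSON. arm_command: Moves the arm, as the interface text tells. Its arguments: {"type":"object","properties":{"rows":{"type":"array","items":{"type":"array","items":{"type":"array","items":{"type":"number"}}}},"claw":{"type":"number"}},"required":["rows"]}

```bash
ls; mkdir -p pics; cat > h.py <<'E'
import numpy as np,cv2
from cell import sensors,get_image,order,ctrl
def grab(n,tag):
    d=get_image(n); cv2.imwrite(f'pics/{tag}.png',d['pixels'][:,:,::-1]); np.savez(f'{tag}.npz',**{k:np.array(d[k]) for k in('pixels','z_map','K','pose')}); return d
def cloud(d):
    z=d['z_map'];K=d['K'];v,u=np.mgrid[:z.shape[0],:z.shape[1]]
    p=np.stack([(u-K[0,2])/K[0,0]*z,-(v-K[1,2])/K[1,1]*z,-z],-1)
    P=d['pose']; w=p@P[:3,:3].T+P[:3,3]; w[z==0]=np.nan; return w
E
python3 - <<'E'
from h import *
for n in('side','top'):
    d=grab(n,n+'0');print(d['K'],d['pose'],d.keys())
print(sensors.read_state(),ctrl.pinch_z)
E
```

```text
pics
[[486.10107039   0.         281.62066105]
 [  0.         486.10107039 216.80047188]
 [  0.           0.           1.        ]] [[ 9.99285130e-01  3.14372319e-02 -2.09982961e-02  5.41618804e+02]
 [-3.73892465e-02  7.39663896e-01 -6.71937025e-01 -9.48927426e+02]
 [-5.59215862e-03  6.72241788e-01  7.40310547e-01  1.16216429e+03]
 [ 0.00000000e+00  0.00000000e+00  0.00000000e+00  1.00000000e+00]] dict_keys(['pixels', 'z_map', 'K', 'pose'])
[[477.76459369   0.         273.62223291]
 [  0.         477.76459369 205.77672205]
 [  0.           0.           1.        ]] [[ 2.96016870e-03  9.85464028e-01 -1.69858432e-01  3.47203843e+02]
 [-9.99994917e-01  2.71590856e-03 -1.67035255e-03  5.12394901e+01]
 [-1.18475238e-03  1.69862513e-01  9.85467058e-01  1.48886078e+03]
 [ 0.00000000e+00  0.00000000e+00  0.00000000e+00  1.00000000e+00]] dict_keys(['pixels', 'z_map', 'K', 'pose'])
{'clock': 0.1, 'qpos': array([-1.34075925,  0.62926768,  0.0384306 ,  1.51823321, -0.02700968,
        0.99627791, -0.01996257]), 'qd': array([ 0.00058627, -0.00100085,  0.00037475, -0.00238702,  0.00101835,
        0.00034788,  0.00037703]), 'tau': array([ 3.32780655e-03, -5.64532650e+01,  1.23056933e+00, -1.93973726e+01,
        1.12635858e-02,  5.43808055e-03,  1.98812683e-05]), 'eef_pos': array([189.30461654, 621.26365274, 230.48279155]), 'tool_rot': array([3.14159259e+00, 1.66886646e-03, 1.27500365e+00]), 'force': array([-0.8595735 , -0.6824276 , -0.31346999]), 'torque': array([-0.01868072,  0.05204943, -0.03221185]), 'width': 85.36536368552666} -18.700000000000003
```

View pics/side0.png

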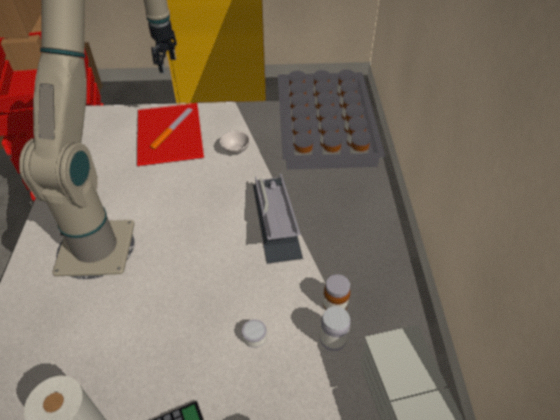

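View pics/top0.png

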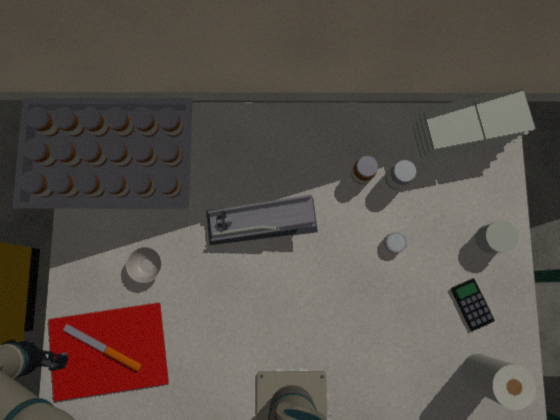

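The side view shows the chute around (275,215) with the stop at its far end, the tin at (254,332), the jar at (337,290), the can at (335,325) and the bowl at (234,142). In the top view the chute runs from (315,215) at the upper end to (210,225) at the stop, with the tin at (396,242). Next I'll measure these.

```bash
python3 - <<'E'
import sys
from h import *
L=lambda t:dict(np.load(t+'.npz'))
t=L('top0');s=L('side0');wt=cloud(t);ws=cloud(s)
for n,w,pts in(('top',wt,[(396,242),(365,163),(403,168),(143,260),(300,214),(270,216),(240,220),(222,222),(350,260)]),('side',ws,[(254,327),(337,285),(336,316),(234,138),(283,225),(275,205),(300,300)])):
    for u,v in pts: print(n,u,v,np.nanmedian(w[v-1:v+2,u-1:u+2].reshape(-1,3),0).round(1))
for n,d,(x0,x1,y0,y1) in(('top',t,(195,330,185,255)),('side',s,(235,315,165,270))):
    c=d['pixels'][y0:y1,x0:x1,::-1]
    cv2.imwrite(f'pics/{n}crop.png',cv2.resize(c,None,fx=5.5,fy=5.5,interpolation=cv2.INTER_CUBIC))
# tin etc by height in top cloud
for n,w,c,r,z in(('tin_t',wt,(396,242),20,(30,42)),('tin_s',ws,(254,327),22,(30,42)),('jar',wt,(365,163),22,(85,105)),('can',wt,(403,168),22,(100,120)),('jars',ws,(337,285),22,(85,105)),('cans',ws,(336,316),22,(100,120))):
    q=w[c[1]-r:c[1]+r,c[0]-r:c[0]+r].reshape(-1,3);q=q[(q[:,2]>z[0])&(q[:,2]<z[1])]
    (cx,cy),rad=cv2.minEnclosingCircle(q[:,:2].astype(np.float32)); print(n,len(q),cx,cy,rad,q.mean(0),np.ptp(q,0))
E
```

```text
top 396 242 [ 486.9 -318.3   37.3]
top 365 163 [ 718.  -220.5   95.6]
top 403 168 [ 699.7 -331.1  110.1]
top 143 260 [431.7 457.3   6. ]
top 300 214 [562.9 -24.3  95.2]
top 270 216 [559.1  64.4  75.8]
top 240 220 [550.2 155.5  56.3]
top 222 222 [542.1 208.3  67.1]
top 350 260 [ 433.7 -183.8    0.9]
side 254 327 [ 487.6 -312.2   40.3]
side 337 285 [ 707.2 -231.9   97.2]
side 336 316 [ 692.9 -331.8  112.5]
side 234 138 [412.4 486.7  23.9]
side 283 225 [574.6 -13.6  95.4]
side 275 205 [553.9  89.   73.7]
side 300 300 [ 614.  -211.9    2.7]
tin_t 328 487.7943420410156 -318.1958312988281 32.366737365722656 [ 487.40077429 -318.30753506   36.28330157] [61.21490285 62.29826104 11.69631432]
tin_s 441 487.22412109375 -318.3096008300781 32.8914909362793 [ 487.03882849 -320.56422631   37.75392656] [62.05554393 65.2787994  11.75493306]
jar 345 710.7958374023438 -226.0164031982422 31.574352264404297 [ 710.24078403 -225.64075518   95.19225607] [61.32790436 61.80345673 19.07463833]
can 411 693.206298828125 -332.3140869140625 35.792266845703125 [ 691.7142345  -333.00068252  109.57106658] [65.95680175 66.90366334 18.85417226]
jars 427 710.3877563476562 -226.2111358642578 32.52003860473633 [ 709.1226026  -229.18869447   96.55614423] [61.48095747 63.66205737 17.23780456]
cans 592 691.5484008789062 -335.2628173828125 35.44429016113281 [ 690.72682594 -337.93944911  110.65495826] [70.13709421 70.02215003 18.62421211]
```

```bash
ls -la pics
```

```text
total 1156
drwxr-xr-x 2 agent agent   4096 Dec  7 03:58 .
drwxr-xr-x 3 agent agent   4096 Dec  7 03:58 ..
-rw-r--r-- 1 agent agent 361110 Dec  7 03:58 side0.png
-rw-r--r-- 1 agent agent 229132 Dec  7 03:58 sidecrop.png
-rw-r--r-- 1 agent agent 354772 Dec  7 03:58 top0.png
-rw-r--r-- 1 agent agent 223817 Dec  7 03:58 topcrop.png
```

View pics/topcrop.png

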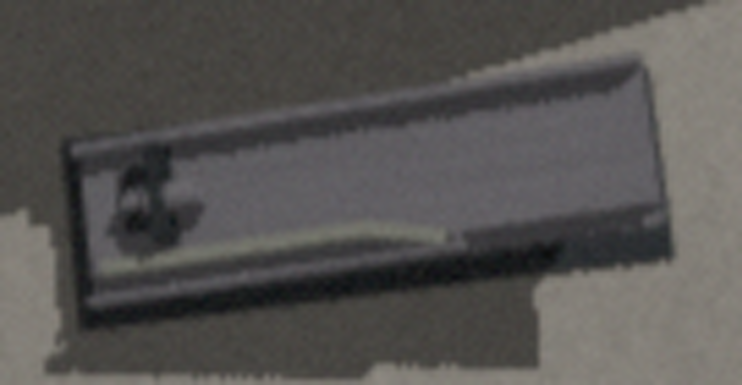

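View pics/sidecrop.png

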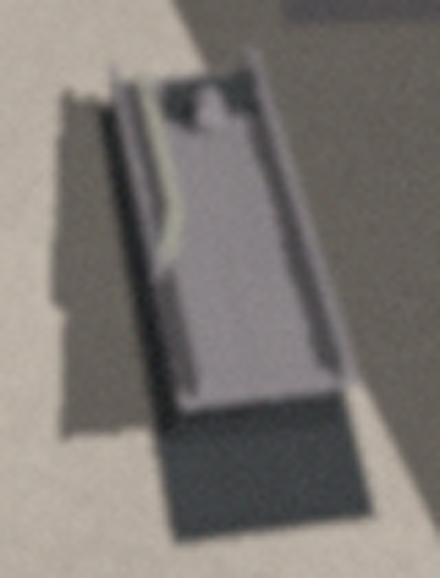

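```bash
python3 - <<'E'
from h import *
L=lambda t:dict(np.load(t+'.npz'))
for n,box in(('top0',(195,330,185,255)),('side0',(235,315,165,270))):
    w=cloud(L(n));x0,x1,y0,y1=box;q=w[y0:y1,x0:x1].reshape(-1,3)
    q=q[(q[:,2]>25)&(q[:,2]<140)]
    r=cv2.minAreaRect(q[:,:2].astype(np.float32)); print(n,r,cv2.boxPoints(r).round(1).tolist(),len(q))
    # floor plane ransac: expected normal tilt .21
    rng=np.random.default_rng(0);best=0
    for i in range(3000):
        p=q[rng.choice(len(q),3,False)];m=np.cross(p[1]-p[0],p[2]-p[0]);nn=np.linalg.norm(m)
        if nn<500: continue
        m/=nn; m*=np.sign(m[2])
        if abs(np.arccos(m[2])-.21)>.05: continue
        k=abs((q-p[0])@m)<2
        if k.sum()>best: best=k.sum();B=k
    f=q[B];c=f.mean(0);m=np.linalg.svd(f-c)[2][2];m*=np.sign(m[2])
    print('floor',best,c.round(1),m.round(4),'tilt',np.arccos(m[2]),'dir downhill yaw',np.degrees(np.arctan2(m[1],m[0])))
    r=cv2.minAreaRect(f[:,:2].astype(np.float32)); print(r,cv2.boxPoints(r).round(1).tolist())
E
```

```text
top0 ((556.6361694335938, 93.01937866210938), (95.1460189819336, 315.0086669921875), 7.234276294708252) [[489.6000061035156, 243.3000030517578], [529.2999877929688, -69.19999694824219], [623.7000122070312, -57.20000076293945], [584.0, 255.3000030517578]] 3252
floor 1208 [557.6  75.7  72.6] [-0.0135  0.2052  0.9786] tilt 0.2071148767304302 dir downhill yaw 93.77098747758777
((556.2957763671875, 92.32254028320312), (94.71878051757812, 312.943603515625), 7.378905296325684) [[489.20001220703125, 241.39999389648438], [529.4000244140625, -68.9000015258789], [623.4000244140625, -56.79999923706055], [583.2000122070312, 253.60000610351562]]
side0 ((554.9385375976562, 127.58541870117188), (128.97483825683594, 397.0633239746094), 0.03826701268553734) [[490.29998779296875, 326.1000061035156], [490.6000061035156, -71.0], [619.5999755859375, -70.9000015258789], [619.2999877929688, 326.20001220703125]] 1945
floor 925 [558.5  59.5  78.5] [-0.0232  0.2046  0.9786] tilt 0.20734941892049694 dir downhill yaw 96.4801185079576
((555.0205078125, 128.88607788085938), (128.80917358398438, 394.4620361328125), 0.03826701268553734) [[490.5, 326.1000061035156], [490.70001220703125, -68.4000015258789], [619.5999755859375, -68.30000305175781], [619.2999877929688, 326.20001220703125]]
```

Both crops agree: the brake (pale strip) is on the robot side and the stop, with its nose, sits at the +y end. The downhill direction is about 97° in world yaw. I still need the exact middle line, and the stop's place along the slope.

```bash
python3 - <<'E'
from h import *
L=lambda t:dict(np.load(t+'.npz'))
yaw=np.radians(97.3);ex=np.array([np.cos(yaw),np.sin(yaw)]);ey=np.array([-ex[1],ex[0]]);o=np.array([556.5,92.7])
for n,box in(('top0',(195,330,185,255)),('side0',(235,315,165,270))):
    w=cloud(L(n));x0,x1,y0,y1=box;q=w[y0:y1,x0:x1].reshape(-1,3);q=q[np.isfinite(q[:,0])]
    a=(q[:,:2]-o)@ex;b=(q[:,:2]-o)@ey;h=q[:,2]-(68.5-a*np.tan(.21))
    fl=(abs(a)<100)&(b>-25)&(b<20);print(n,'floor h resid',np.median(h[fl]),np.polyfit(a[fl],h[fl],1))
    for lo in range(-150,150,30):
        k=(a>=lo)&(a<lo+30)&(h>9)&(h<19)
        l=b[k&(b<0)];r=b[k&(b>0)]
        print(lo,len(l),len(r),'L',np.percentile(l,[2,50,98]).round(1) if len(l) else '','R',np.percentile(r,[2,50,98]).round(1) if len(r) else '')
    k=(abs(b)<25)&(h>8)&(a>40)&(h<40);print('stop pts a',np.sort(a[k]).round(0)[::6],'n',k.sum(),'b',np.percentile(b[k],[2,50,98]),'hmax',np.percentile(h[k],[50,98]))
    for j in np.where(k)[0][::4]: print((a[j].round(),b[j].round(),h[j].round()),end=' ')
    print()
E
```

```text
top0 floor h resid 0.3741902336520617 [0.01302335 0.81330657]
-150 22 21 L [-43.3 -40.7 -37.7] R [31.4 34.6 37.5]
-120 24 21 L [-44.4 -40.3 -37.4] R [31.  34.2 37.4]
-90 23 19 L [-44.2 -40.7 -34.4] R [31.  33.9 37.3]
-60 18 34 L [-43.6 -40.6 -38. ] R [31.6 37.  45.6]
-30 23 42 L [-44.  -40.9 -37.3] R [25.8 34.  46. ]
0 18 43 L [-43.7 -41.1 -38.4] R [23.  29.3 46.1]
30 21 38 L [-43.7 -40.4 -37.7] R [23.1 29.4 46.4]
60 26 41 L [-44.  -40.2  -2.3] R [19.1 29.9 46.4]
90 35 45 L [-43.3 -31.4  -1.3] R [ 2.7 28.  46.1]
120 34 45 L [-43.3 -37.8  -1.9] R [ 4.6 27.7 46. ]
stop pts a [ 41.  65.  87.  89.  91.  94.  97. 101. 104. 106. 107. 108. 109. 110.
 111. 112. 113. 114. 115. 117. 118. 121. 123. 125. 128. 129. 132.] n 162 b [-23.45467314  -2.44032961  24.82980748] hmax [20.05676399 29.58548703]
(np.float64(117.0), np.float64(-25.0), np.float64(27.0)) (np.float64(114.0), np.float64(-21.0), np.float64(26.0)) (np.float64(131.0), np.float64(-24.0), np.float64(9.0)) (np.float64(109.0), np.float64(-19.0), np.float64(18.0)) (np.float64(115.0), np.float64(-16.0), np.float64(24.0)) (np.float64(101.0)
[... 3658 characters left out ...]
), np.float64(12.0), np.float64(16.0)) (np.float64(97.0), np.float64(0.0), np.float64(25.0)) (np.float64(112.0), np.float64(-15.0), np.float64(11.0)) (np.float64(112.0), np.float64(25.0), np.float64(13.0)) (np.float64(108.0), np.float64(9.0), np.float64(14.0)) (np.float64(87.0), np.float64(-1.0), np.float64(27.0)) (np.float64(109.0), np.float64(-18.0), np.float64(9.0)) (np.float64(110.0), np.float64(15.0), np.float64(9.0)) (np.float64(88.0), np.float64(2.0), np.float64(23.0)) (np.float64(87.0), np.float64(-11.0), np.float64(21.0)) (np.float64(93.0), np.float64(-5.0), np.float64(13.0)) (np.float64(87.0), np.float64(2.0), np.float64(14.0)) (np.float64(64.0), np.float64(25.0), np.float64(17.0))
```

Chute frame: the middle line passes about (558.9, 93) with yaw 97.3°. The stop plate is about 270 mm down the slope and the nose tip about 249 mm, so home for the tin's centre is about 217 mm down. Next, a helper that tracks the commanded pose and works out rows.

```bash
cat > mv.py <<'E'
import numpy as np,json,sys
from scipy.spatial.transform import Rotation as Ro
F='cmd.json'
try: c=json.load(open(F))
except: c=dict(p=[189.454,621.792,231.313],e=[np.pi,0,1.275])
YAW=np.radians(97.3);A=.21
def chute(s,b,h):
    "point s mm down slope, b across (+y), h normal to floor"
    ex=np.array([np.cos(YAW),np.sin(YAW),0]);ey=np.array([-ex[1],ex[0],0])
    X=np.cos(A)*ex-np.array([0,0,np.sin(A)]);Z=np.sin(A)*ex+np.array([0,0,np.cos(A)])
    return np.array([558.9,93.0,68.5])+(s-160)*X+b*ey+h*Z
def R(e): return Ro.from_euler('xyz',e)
def row(p,e):
    R0=R(c['e']);return np.r_[R0.inv().apply(np.array(p)-c['p']),np.degrees((R0.inv()*R(e)).as_rotvec())].round(1)
def save(r):
    "r: last row actually commanded"
    R0=R(c['e']);c['p']=(R0.apply(r[:3])+c['p']).tolist();c['e']=(R0*Ro.from_rotvec(np.radians(r[3:]))).as_euler('xyz').tolist()
    json.dump(c,open(F,'w'));print('cmd',np.round(c['p'],1),np.round(c['e'],3))
E
python3 - <<'E'
from mv import *
d=[np.pi,0,YAW]
for p in([480,300,240],[530,0,240],[487.5,-318.2,150],[487.5,-318.2,60],[487.5,-318.2,0]): print(p,row(p,d).tolist())
print(chute(65,0,0))
E
```

```text
[480, 300, 240] [-223.1, 371.7, -8.7, 0.0, 0.0, -24.2]
[530, 0, 240] [-495.5, 507.0, -8.7, 0.0, 0.0, -24.2]
[487.5, -318.2, 150] [-812.3, 559.1, 81.3, 0.0, 0.0, -24.2]
[487.5, -318.2, 60] [-812.3, 559.1, 171.3, 0.0, 0.0, -24.2]
[487.5, -318.2, 0] [-812.3, 559.1, 231.3, 0.0, 0.0, -24.2]
[570.70594596   0.84017425  88.30369049]
```

Emit:
arm_command(
  rows=[
    [[-223, 372, -9, 0, 0, -24], [-223, 372, -9, 0, 0, -24], [-223, 372, -9, 0, 0, -24], [-223, 372, -9, 0, 0, -24], [-223, 372, -9, 0, 0, -24], [-223, 372, -9, 0, 0, -24], [-223, 372, -9, 0, 0, -24], [-223, 372, -9, 0, 0, -24], [-223, 372, -9, 0, 0, -24], [-223, 372, -9, 0, 0, -24], [-223, 372, -9, 0, 0, -24], [-495, 507, -9, 0, 0, -24], [-495, 507, -9, 0, 0, -24], [-495, 507, -9, 0, 0, -24], [-495, 507, -9, 0, 0, -24], [-495, 507, -9, 0, 0, -24], [-495, 507, -9, 0, 0, -24], [-495, 507, -9, 0, 0, -24], [-495, 507, -9, 0, 0, -24.2], [-495, 507, -9, 0, 0, -24.2]],
  ],
  claw=1,
)

```text
clock: 1.77
eef_pos: [530.2, -5.2, 240.0]
tool_rot: [-3.141, 0.003, 1.689]
force: [-0.4, 0.7, 0.2]
width: 85.6
```

```bash
python3 - <<'E'
from mv import *
save([-495,507,-9,0,0,-24.2])
from cell import sensors
s=sensors.read_state();print(s['eef_pos'],s['tool_rot'],s['qd'].round(3),s['force'])
d=[np.pi,0,YAW]
for p in([487.5,-318.2,150],[487.5,-318.2,60]): print(p,row(p,d).tolist())
E
```

```text
cmd [5.301e+02 5.000e-01 2.403e+02] [3.142 0.    1.697]
[530.19784661  -5.22685721 239.97616708] [-3.14077791e+00  2.58416409e-03  1.68900022e+00] [-0.066 -0.004 -0.07   0.01  -0.03  -0.001 -0.045] [-0.44095294  0.70231395  0.21798948]
[487.5, -318.2, 150] [-310.8, -82.5, 90.3, -0.0, 0.0, -0.0]
[487.5, -318.2, 60] [-310.8, -82.5, 180.3, -0.0, 0.0, -0.0]
```

Still settling from overshoot. Going on to the tin.

Emit:
arm_command(
  rows=[
    [[-311, -82.5, 90, 0, 0, 0], [-311, -82.5, 90, 0, 0, 0], [-311, -82.5, 90, 0, 0, 0], [-311, -82.5, 90, 0, 0, 0], [-311, -82.5, 90, 0, 0, 0], [-311, -82.5, 90, 0, 0, 0], [-311, -82.5, 90, 0, 0, 0], [-311, -82.5, 90, 0, 0, 0], [-311, -82.5, 90, 0, 0, 0], [-311, -82.5, 90, 0, 0, 0], [-311, -82.5, 120, 0, 0, 0], [-311, -82.5, 150, 0, 0, 0], [-311, -82.5, 170, 0, 0, 0], [-311, -82.5, 180, 0, 0, 0], [-311, -82.5, 180, 0, 0, 0], [-311, -82.5, 180, 0, 0, 0], [-311, -82.5, 180, 0, 0, 0], [-311, -82.5, 180, 0, 0, 0]],
  ],
)

```text
clock: 3.27
eef_pos: [488.8, -318.6, 61.9]
tool_rot: [3.139, 0.002, 1.698]
force: [0.0, 0.7, 0.6]
width: 85.2
```

```bash
python3 - <<'E'
from mv import *
save([-311,-82.5,180,0,0,0])
from h import *
s=sensors.read_state();print(s['eef_pos'],s['tool_rot'],s['qd'].round(3),s['force'])
d=[np.pi,0,YAW]
print(row([487.5,-318.2,0],d).tolist())
t=grab('top','top1');q=grab('side','side1')
a=t['pixels'][190:290,340:450];b=q['pixels'][270:380,190:320]
cv2.imwrite('pics/c1.png',np.hstack([cv2.resize(x[:,:,::-1],(390,390),interpolation=cv2.INTER_CUBIC) for x in(a,b)]))
E
```

```text
cmd [ 487.6 -318.4   60.3] [3.142 0.    1.697]
[ 488.81502048 -318.62845048   61.85411033] [3.13923959e+00 1.63711672e-03 1.69791956e+00] [ 0.006 -0.001  0.003  0.002  0.001 -0.001  0.002] [0.02732116 0.71156488 0.63534391]
[0.2, -0.0, 60.3, -0.0, 0.0, -0.0]
```

View pics/c1.png

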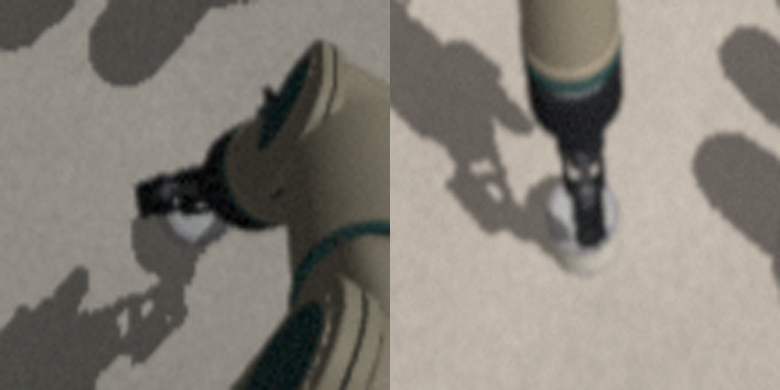

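The gripper stands above the tin, with the jaws straddling it (left panel about (190,215), right about (585,225)). Descending in steps.

Emit:
arm_command(
  rows=[
    [[0, -1, 20, 0, 0, 0], [0, -1, 35, 0, 0, 0], [0, -1, 48, 0, 0, 0], [0, -1, 56, 0, 0, 0], [0, -1, 60, 0, 0, 0], [0, -1, 60, 0, 0, 0], [0, -1, 60, 0, 0, 0], [0, -1, 60, 0, 0, 0]],
  ],
)

```text
clock: 4.03
eef_pos: [487.0, -318.9, 0.9]
tool_rot: [3.141, 0.001, 1.697]
force: [0.5, -0.8, -0.7]
width: 85.4
```

Emit:
arm_command(
  rows=[
    [[0, 0, 0, 0, 0, 0], [0, 0, 0, 0, 0, 0], [0, 0, 0, 0, 0, 0], [0, 0, 0, 0, 0, 0], [0, 0, 0, 0, 0, 0], [0, 0, 0, 0, 0, 0], [0, 0, 0, 0, 0, 0], [0, 0, 0, 0, 0, 0], [0, 0, 0, 0, 0, 0], [0, 0, 0, 0, 0, 0], [0, 0, 0, 0, 0, 0], [0, 0, 0, 0, 0, 0]],
  ],
  claw=-1,
)

```text
clock: 5.03
eef_pos: [487.1, -319.0, 1.4]
tool_rot: [3.14, 0.001, 1.697]
force: [-0.6, 0.5, 4.5]
width: 62.7
```

```bash
python3 - <<'E'
from mv import *
save([0,-1,60,0,0,0])
d=[np.pi,0,YAW];e=[np.pi,A,YAW]
print(row([487.5,-318.2,200],d).tolist())
for h in(80,30): print(h,row(chute(65,0,h),e).tolist(),chute(65,0,h))
E
```

```text
cmd [ 4.866e+02 -3.186e+02  3.000e-01] [3.142 0.    1.697]
[0.2, 1.0, -199.7, -0.0, 0.0, -0.0]
80 [322.9, 123.8, -166.2, -0.0, -12.0, -0.0] [568.58691591  17.38179154 166.54616366]
30 [312.5, 123.8, -117.3, -0.0, -12.0, -0.0] [569.91130969   7.04328073 117.64461793]
```

Emit:
arm_command(
  rows=[
    [[0, 0, -30, 0, 0, 0], [0, 0, -70, 0, 0, 0], [0, 0, -110, 0, 0, 0], [0, 0, -150, 0, 0, 0], [0, 0, -190, 0, 0, 0], [0, 0, -200, 0, 0, 0], [0, 0, -200, 0, 0, 0], [0, 0, -200, 0, 0, 0], [0, 0, -200, 0, 0, 0]],
  ],
)

```text
clock: 5.78
eef_pos: [484.9, -317.6, 198.0]
tool_rot: [-3.138, -0.003, 1.697]
force: [-0.4, -0.6, -2.9]
width: 62.5
```

Held, with the weight showing as about 2.5–3 N. Now over to the chute, tilting on the way.

```bash
python3 - <<'E'
from mv import *
save([0,0,-200,0,0,0])
e=[np.pi,A,YAW]
for h in(80,30): print(h,row(chute(65,0,h),e).tolist(),chute(65,0,h))
E
```

```text
cmd [ 486.6 -318.6  200.3] [3.142 0.    1.697]
80 [322.9, 123.8, 33.8, -0.0, -12.0, -0.0] [568.58691591  17.38179154 166.54616366]
30 [312.5, 123.8, 82.7, -0.0, -12.0, -0.0] [569.91130969   7.04328073 117.64461793]
```

Emit:
arm_command(
  rows=[
    [[20, 8, 0, 0, 0, 0], [50, 19, 0, 0, -1, 0], [85, 33, 0, 0, -3, 0], [120, 46, 0, 0, -4, 0], [155, 60, 0, 0, -6, 0], [190, 73, 5, 0, -8, 0], [225, 87, 10, 0, -9, 0], [260, 100, 15, 0, -10, 0], [290, 112, 22, 0, -11, 0], [310, 119, 30, 0, -12, 0], [320, 123, 34, 0, -12, 0], [323, 124, 34, 0, -12, 0], [323, 124, 34, 0, -12, 0], [323, 124, 34, 0, -12, 0], [323, 124, 34, 0, -12, 0], [323, 124, 34, 0, -12, 0]],
  ],
)

```text
clock: 7.12
eef_pos: [568.7, 15.1, 166.8]
tool_rot: [3.141, 0.21, 1.694]
force: [-0.4, -0.3, -2.6]
width: 62.4
```

```bash
python3 - <<'E'
from mv import *
save([323,124,34,0,-12,0])
from h import *
s=sensors.read_state();print(s['eef_pos'],s['tool_rot'],s['qd'].round(3),s['force'])
e=[np.pi,A,YAW]
for h in(30,3,0): print(h,row(chute(65,0,h),e).tolist(),chute(65,0,h))
t=grab('top','top2');q=grab('side','side2')
a=t['pixels'][170:270,200:330];b=q['pixels'][150:270,220:340]
cv2.imwrite('pics/c2.png',np.hstack([cv2.resize(x[:,:,::-1],(390,390),interpolation=cv2.INTER_CUBIC) for x in(a,b)]))
E
```

```text
cmd [568.8  17.5 166.3] [3.142 0.209 1.697]
[568.66221084  15.0603144  166.75152542] [3.1413336  0.21014536 1.693738  ] [-0.007 -0.003 -0.008 -0.005 -0.    -0.002 -0.002] [-0.35477152 -0.2889925  -2.63697185]
30 [-0.2, -0.2, 49.8, -0.0, -0.0, -0.0] [569.91130969   7.04328073 117.64461793]
3 [-0.2, -0.2, 76.8, -0.0, -0.0, -0.0] [570.62648233   1.46048489  91.23778323]
0 [-0.2, -0.2, 79.8, -0.0, -0.0, -0.0] [570.70594596   0.84017425  88.30369049]
```

View pics/c2.png

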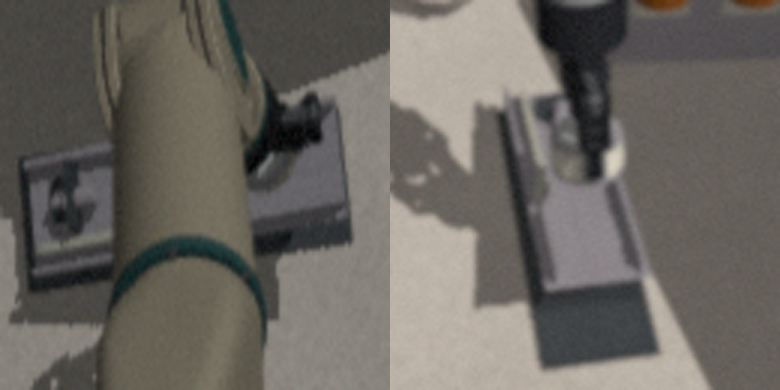

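The tin is held above the chute (right panel: tin at (590,160) over the track). I'll lower it to just above rail height, then check it sideways.

Emit:
arm_command(
  rows=[
    [[0, 0, 15, 0, 0, 0], [0, 0, 35, 0, 0, 0], [0, 0, 50, 0, 0, 0], [0, 0, 58, 0, 0, 0], [0, 0, 62, 0, 0, 0], [0, 0, 62, 0, 0, 0], [0, 0, 62, 0, 0, 0], [0, 0, 62, 0, 0, 0], [0, 0, 62, 0, 0, 0]],
  ],
)

```text
clock: 7.97
eef_pos: [571.1, 5.0, 106.5]
tool_rot: [3.14, 0.209, 1.697]
force: [0.4, 0.2, -2.9]
width: 62.6
```

```bash
python3 - <<'E'
from mv import *
save([0,0,62,0,0,0])
from h import *
s=sensors.read_state();print(s['eef_pos'],s['tool_rot'],s['qd'].round(3),s['force'])
e=[np.pi,A,YAW]
for h in(3,0): print(h,row(chute(65,0,h),e).tolist(),chute(65,0,h))
t=grab('top','top3');q=grab('side','side3')
a=t['pixels'][180:250,250:330];b=q['pixels'][180:250,240:310]
cv2.imwrite('pics/c3.png',np.hstack([cv2.resize(x[:,:,::-1],(390,390),interpolation=cv2.INTER_CUBIC) for x in(a,b)]))
# tin band points in chute coords
X=chute(1,0,0)-chute(0,0,0);Y=chute(0,1,0)-chute(0,0,0);Z=chute(0,0,1)-chute(0,0,0);O=chute(0,0,0)
for n,d in(('top',t),('side',q)):
    w=cloud(d).reshape(-1,3);px=d['pixels'].reshape(-1,3).astype(int);m=np.isfinite(w[:,0])
    r=w-O;s_,b_,h_=r@X,r@Y,r@Z
    print(n,'floor h',np.median(h_[m&(s_>10)&(s_<30)&(abs(b_)<20)&(abs(h_)<8)]))
    for lo,hi in((20,30),(30,40),(40,50),(50,58)):
        k=m&(s_>25)&(s_<105)&(abs(b_)<40)&(h_>lo)&(h_<hi); print(lo,k.sum(),'s',np.percentile(s_[k],[1,50,99]).round(1),'b',np.percentile(b_[k],[1,50,99]).round(1)) if k.sum() else 0
E
```

```text
cmd [570.4   4.7 105.7] [3.142 0.209 1.697]
[571.06970019   5.03078324 106.49855742] [3.13987352 0.20918146 1.69726234] [-0.001  0.001 -0.001  0.002 -0.    -0.001  0.   ] [ 0.39620593  0.1994864  -2.92296179]
3 [-0.2, -0.2, 14.8, -0.0, -0.0, -0.0] [570.62648233   1.46048489  91.23778323]
0 [-0.2, -0.2, 17.8, -0.0, -0.0, -0.0] [570.70594596   0.84017425  88.30369049]
top floor h -0.6450566663367346
20 8 s [36.5 51.1 71.5] b [12.  26.5 34.5]
30 11 s [29.  42.6 75.9] b [ 7.5 20.1 29.6]
40 23 s [35.6 50.5 73.3] b [ 9.1 21.8 30. ]
50 58 s [37.7 55.4 77.4] b [ 9.  20.8 28.6]
side floor h 3.178961144680584
20 39 s [29.6 42.1 61.9] b [-32.8  10.4  30.5]
30 50 s [25.2 40.7 59.8] b [-31.4   7.2  30.4]
40 56 s [26.1 42.2 67.5] b [-32.2  12.   31.6]
50 104 s [26.4 60.  92.9] b [-29.2  14.1  30.9]
```

View pics/c3.png

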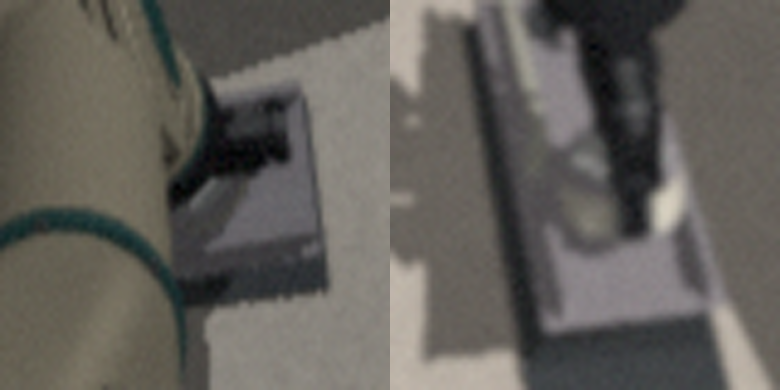

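Against the rails in the same camera, the tin sits about 1 mm towards −y. Correcting that and lowering.

Emit:
arm_command(
  rows=[
    [[0, -1, 0, 0, 0, 0], [0, -1, 3, 0, 0, 0], [0, -1, 6, 0, 0, 0], [0, -1, 9, 0, 0, 0], [0, -1, 12, 0, 0, 0], [0, -1, 14, 0, 0, 0], [0, -1, 14, 0, 0, 0], [0, -1, 14, 0, 0, 0]],
  ],
)

```text
clock: 8.73
eef_pos: [569.6, 1.6, 91.7]
tool_rot: [-3.141, 0.209, 1.697]
force: [0.4, 0.4, -2.6]
width: 62.3
```

No contact with the rails. The floor is about 3 mm further down.

Emit:
arm_command(
  rows=[
    [[0, 0, 1, 0, 0, 0], [0, 0, 1.5, 0, 0, 0], [0, 0, 2, 0, 0, 0], [0, 0, 2.5, 0, 0, 0], [0, 0, 2.5, 0, 0, 0], [0, 0, 2.5, 0, 0, 0]],
  ],
)

```text
clock: 9.23
eef_pos: [569.9, 1.2, 89.6]
tool_rot: [3.141, 0.209, 1.697]
force: [-1.0, 1.2, -1.9]
width: 62.4
```

Emit:
arm_command(
  rows=[
    [[0, 0, 0.5, 0, 0, 0], [0, 0, 1, 0, 0, 0], [0, 0, 1.5, 0, 0, 0], [0, 0, 1.5, 0, 0, 0], [0, 0, 1.5, 0, 0, 0]],
  ],
)

```text
clock: 9.65
eef_pos: [569.9, 1.2, 89.5]
tool_rot: [3.141, 0.209, 1.697]
force: [-4.0, 2.2, 10.7]
width: 62.4
```

Floor contact. Easing off 0.5 mm, then opening.

Emit:
arm_command(
  rows=[
    [[0, 0, -0.5, 0, 0, 0], [0, 0, -0.5, 0, 0, 0], [0, 0, -0.5, 0, 0, 0], [0, 0, -0.5, 0, 0, 0], [0, 0, -0.5, 0, 0, 0], [0, 0, -0.5, 0, 0, 0], [0, 0, -0.5, 0, 0, 0], [0, 0, -0.5, 0, 0, 0]],
  ],
  claw=1,
)

```text
clock: 10.32
eef_pos: [569.9, 0.9, 88.4]
tool_rot: [-3.141, 0.209, 1.697]
force: [-0.4, -0.0, -0.1]
width: 85.3
```

```bash
python3 - <<'E'
from mv import *
save([0,-1,14,0,0,0]);save([0,0,2.5,0,0,0]);save([0,0,1.5,0,0,0]);save([0,0,-.5,0,0,0])
from cell import sensors
s=sensors.read_state();print(s['eef_pos'],s['tool_rot'],s['force'],s['width'])
E
```

```text
cmd [569.8   1.7  92. ] [3.142 0.209 1.697]
cmd [569.9   1.2  89.5] [3.142 0.209 1.697]
cmd [569.9   0.9  88.1] [3.142 0.209 1.697]
cmd [569.9   1.   88.6] [3.142 0.209 1.697]
[569.86798473   0.90557846  88.42292616] [-3.14143115  0.20948533  1.69729152] [-0.42263849 -0.00713414 -0.12782017] 85.30001236388567
```

Emit:
arm_command(
  rows=[
    [[0, 0, -5, 0, 0, 0], [0, 0, -15, 0, 0, 0], [0, 0, -30, 0, 0, 0], [0, 0, -50, 0, 0, 0], [0, 0, -60, 0, 0, 0], [0, 0, -60, 0, 0, 0], [0, 0, -60, 0, 0, 0], [0, 0, -60, 0, 0, 0]],
  ],
)

```text
clock: 10.98
eef_pos: [567.8, 13.1, 146.8]
tool_rot: [-3.141, 0.21, 1.697]
force: [-0.3, -0.5, -0.2]
width: 85.6
```

```bash
python3 - <<'E'
from mv import *
save([0,0,-60,0,0,0])
from h import *
s=sensors.read_state();print(s['eef_pos'],s['tool_rot'],s['force'],s['width'])
t=grab('top','top4');q=grab('side','side4')
a=t['pixels'][180:250,250:330];b=q['pixels'][180:250,240:310]
cv2.imwrite('pics/c4.png',np.hstack([cv2.resize(x[:,:,::-1],(390,390),interpolation=cv2.INTER_CUBIC) for x in(a,b)]))
X=chute(1,0,0)-chute(0,0,0);Y=chute(0,1,0)-chute(0,0,0);Z=chute(0,0,1)-chute(0,0,0);O=chute(0,0,0)
for n,d in(('top',t),('side',q)):
    w=cloud(d).reshape(-1,3);m=np.isfinite(w[:,0]);r=w-O;s_,b_,h_=r@X,r@Y,r@Z
    for lo,hi in((15,22),(22,30),(30,42),(42,50)):
        k=m&(s_>25)&(s_<105)&(abs(b_)<40)&(h_>lo)&(h_<hi); print(lo,k.sum(),'s',np.percentile(s_[k],[1,50,99]).round(1),'b',np.percentile(b_[k],[1,50,99]).round(1)) if k.sum() else 0
    k=m&(s_>30)&(s_<100)&(abs(b_)<26)&(h_>33)&(h_<45);f=w[k];nv=np.linalg.svd(f-f.mean(0))[2][2];nv*=np.sign(nv[2]);print('top normal vs floor',np.arccos(nv@Z),'h',np.median(h_[k]),k.sum())
E
```

```text
cmd [568.3  13.4 147.2] [3.142 0.209 1.697]
[567.82160962  13.13240214 146.79833613] [-3.14068132  0.20955306  1.69736828] [-0.25283427 -0.50920228 -0.21758141] 85.61808034731712
15 30 s [27.4 41.7 89.1] b [-37.8  34.2  39.5]
22 12 s [36.  56.4 67.9] b [ 5.3 21.3 31.5]
30 142 s [33.5 58.4 88.4] b [ 0.7 15.5 30.5]
42 7 s [47.6 58.2 70.6] b [ 3.2 20.1 26.5]
top normal vs floor 0.015265087678867402 h 37.165232843272015 118
15 102 s [26.9 46.7 97.6] b [-39.7   5.5  39.7]
22 45 s [33.4 38.8 63.7] b [-25.    4.4  31.8]
30 212 s [32.3 54.8 93.1] b [-28.3   6.2  31.9]
42 15 s [33.2 55.7 85.1] b [-22.4   5.2  25.6]
top normal vs floor 0.025496273222892378 h 39.206582280444586 182
```

View pics/c4.png

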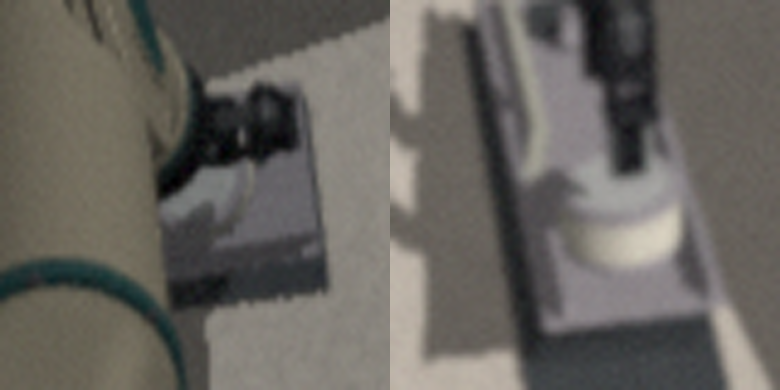

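Right panel: the tin stands flat on the floor between the rails (tin at (622,210)). Its top is at h≈37 and its tilt is ≤0.03 rad. Next, close the fingers and go in behind it on the uphill side.

```bash
python3 - <<'E'
from mv import *
e=[np.pi,A,YAW]
for s,h in((8,60),(8,6)): print(row(chute(s,0,h),e).tolist())
E
```

```text
[-57.2, 0.8, 0.3, -0.0, -0.0, -0.0]
[-57.2, 0.8, 54.3, -0.0, -0.0, -0.0]
```

Emit:
arm_command(
  rows=[
    [[-15, 1, 0, 0, 0, 0], [-35, 1, 0, 0, 0, 0], [-52, 1, 0, 0, 0, 0], [-57, 1, 0, 0, 0, 0], [-57, 1, 0, 0, 0, 0], [-57, 1, 0, 0, 0, 0], [-57, 1, 0, 0, 0, 0], [-57, 1, 0, 0, 0, 0], [-57, 1, 0, 0, 0, 0], [-57, 1, 0, 0, 0, 0], [-57, 1, 0, 0, 0, 0], [-57, 1, 0, 0, 0, 0]],
  ],
  claw=-1,
)

```text
clock: 12.08
eef_pos: [576.3, -41.6, 159.0]
tool_rot: [-3.141, 0.209, 1.698]
force: [-0.7, 0.0, 1.3]
width: -0.0
```

Emit:
arm_command(
  rows=[
    [[0, 0, 15, 0, 0, 0], [0, 0, 30, 0, 0, 0], [0, 0, 42, 0, 0, 0], [0, 0, 50, 0, 0, 0], [0, 0, 54, 0, 0, 0], [0, 0, 54, 0, 0, 0], [0, 0, 54, 0, 0, 0], [0, 0, 54, 0, 0, 0]],
  ],
)

```text
clock: 12.75
eef_pos: [578.3, -52.8, 106.9]
tool_rot: [3.14, 0.209, 1.697]
force: [0.3, -0.4, -0.5]
width: 0.0
```

```bash
python3 - <<'E'
from mv import *
save([-57,1,0,0,0,0]);save([0,0,54,0,0,0])
from h import *
s=sensors.read_state();print(s['eef_pos'],s['tool_rot'],s['force'],s['width'])
t=grab('top','top5');q=grab('side','side5')
a=t['pixels'][180:250,250:330];b=q['pixels'][180:250,240:310]
cv2.imwrite('pics/c5.png',np.hstack([cv2.resize(x[:,:,::-1],(390,390),interpolation=cv2.INTER_CUBIC) for x in(a,b)]))
E
```

```text
cmd [576.4 -41.8 159.1] [3.142 0.209 1.697]
cmd [577.8 -53.  106.3] [3.142 0.209 1.697]
[578.2843242  -52.7767827  106.85210134] [3.14037569 0.20938738 1.69727752] [ 0.26423172 -0.39178034 -0.50443759] 0.0475204706539202
```

View pics/c5.png

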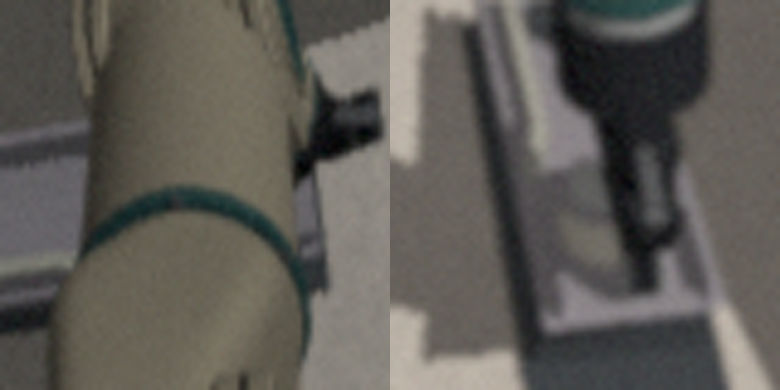

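```bash
python3 - <<'E'
from mv import *
from h import *
d=dict(np.load('side5.npz'))
X=chute(1,0,0)-chute(0,0,0);Y=chute(0,1,0)-chute(0,0,0);Z=chute(0,0,1)-chute(0,0,0);O=chute(0,0,0)
w=cloud(d);r=w-O;s_,b_,h_=r@X,r@Y,r@Z
print('tcp',[(np.array([578.3,-52.8,106.9])-O)@v for v in(X,Y,Z)])
for lo in range(8,70,6):
    k=(s_>-25)&(s_<32)&(abs(b_)<40)&(h_>lo)&(h_<lo+6)
    k&=(abs(b_)<31)
    print(lo,k.sum(),'s',np.percentile(s_[k],[2,50,98]).round(1),'b',np.percentile(b_[k],[2,50,98]).round(1)) if k.sum() else 0
K,P=d['K'],d['pose']
def proj(p):
    c=P[:3,:3].T@(p-P[:3,3]);return (K[0,0]*c[0]/-c[2]+K[0,2],K[1,1]*-c[1]/-c[2]+K[1,2])
for p in((8,0,6),(8,11,6),(8,-11,6),(0,34.5,0),(0,-34.5,0),(0,0,0)):
    u,v=proj(chute(*p));print(p,((u-240)*390/70+390,(v-180)*390/70))
E
```

```text
tcp [np.float64(8.143161459913232), np.float64(-0.7167322521696976), np.float64(6.895424822936569)]
8 5 s [-0.9  1.1  5.6] b [-8.7  2.9  8. ]
14 11 s [-4.1  0.4 11.1] b [-11.4   3.2   9.1]
20 10 s [-5.9 -2.6  8.5] b [-11.1  -0.3   8.7]
26 17 s [-10.3  -1.4   7.7] b [-10.3   0.3   9.6]
32 12 s [-6.1 -1.4 26.2] b [-6.3  2.5 10.8]
38 11 s [-6.3 -3.3  3.7] b [-9.  -1.2  8.7]
50 1 s [-3.1 -3.1 -3.1] b [10.1 10.1 10.1]
56 13 s [-23.9 -19.8  11.3] b [-11.1   7.2  12.3]
62 3 s [-24.4 -22.6  -8.2] b [-6.1 -3.7  9.8]
68 3 s [-8.4 -8.3 -1.4] b [ 9.2 10.2 10.3]
(8, 0, 6) (np.float64(638.3223508771896), np.float64(295.60894205735923))
(8, 11, 6) (np.float64(617.0921577736581), np.float64(298.3810762485297))
(8, -11, 6) (np.float64(659.5167440154719), np.float64(292.84148244956276))
(0, 34.5, 0) (np.float64(574.4825908601606), np.float64(323.09457114640617))
(0, -34.5, 0) (np.float64(707.8071537506246), np.float64(305.5843961956864))
(0, 0, 0) (np.float64(641.3216741499094), np.float64(314.31626340943825))
```

The finger is centred (b≈−0.7 mm). Pushing begins.

Emit:
arm_command(
  rows=[
    [[3, 0, 2, 0, 0, 0], [6, 0, 2, 0, 0, 0], [9, 0, 2, 0, 0, 0], [12, 0, 2, 0, 0, 0], [14, 0, 2, 0, 0, 0], [16, 0, 2, 0, 0, 0], [18, 0, 2, 0, 0, 0], [20, 0, 2, 0, 0, 0], [22, 0, 2, 0, 0, 0], [24, 0, 2, 0, 0, 0], [26, 0, 2, 0, 0, 0], [28, 0, 2, 0, 0, 0], [30, 0, 2, 0, 0, 0], [32, 0, 2, 0, 0, 0], [34, 0, 2, 0, 0, 0], [36, 0, 2, 0, 0, 0], [38, 0, 2, 0, 0, 0], [40, 0, 2, 0, 0, 0], [42, 0, 2, 0, 0, 0], [44, 0, 2, 0, 0, 0]],
  ],
)

```text
clock: 14.52
eef_pos: [572.3, -10.5, 95.1]
tool_rot: [-3.142, 0.209, 1.697]
force: [0.0, -1.9, 1.6]
width: -0.2
```

```bash
cat > st.py <<'E'
from mv import *
from h import *
X=chute(1,0,0)-chute(0,0,0);Y=chute(0,1,0)-chute(0,0,0);Z=chute(0,0,1)-chute(0,0,0);O=chute(0,0,0)
s=sensors.read_state();r=s['eef_pos']-O
print('clock',s['clock'],'TCP s,b,h',(r@X).round(1),(r@Y).round(1),(r@Z).round(1),'F s,b,h',[round(float(s['force']@v),1) for v in(X,Y,Z)],'cmd',[round(float((np.array(c['p'])-O)@v),1) for v in(X,Y,Z)])
def look(tag):
    for n in('side','top'):
        d=grab(n,tag+n)
        if n=='side':cv2.imwrite(f'pics/{tag}.png',cv2.resize(d['pixels'][165:265,230:330,::-1],(600,600),interpolation=cv2.INTER_CUBIC))
        w=cloud(d);q=w-O;S,B,H=q@X,q@Y,q@Z;px=d['pixels'].astype(int)
        k=(abs(B)<34)&(H>30)&(H<44)&(S>(r@X)+8)&(S<300)
        if k.sum()>20: print(n,'tin top',k.sum(),'s',np.percentile(S[k],[1,50,99]).round(1),'b',np.percentile(B[k],[1,99]).round(1),'h',np.median(H[k]).round(1))
E
python3 - <<'E'
from mv import *
save([44,0,2,0,0,0])
from st import *
look('c6')
E
```

```text
cmd [572.4 -10.7  95.2] [3.142 0.209 1.697]
clock 14.5167 TCP s,b,h 52.4 -0.2 4.2 F s,b,h [-2.2, 0.2, 1.2] cmd [52.2, -0.2, 4.3]
side tin top 90 s [ 69.4  92.  142.7] b [-29.4  31.7] h 38.9
```

View pics/c6.png

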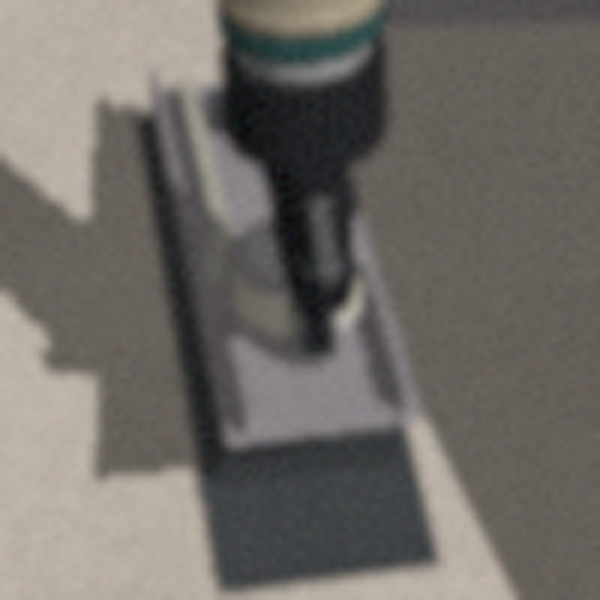

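The tin (image (290,290)) stands flat and moves ahead of the finger with about 2 N of push. Continuing.

Emit:
arm_command(
  rows=[
    [[2, 0, 0, 0, 0, 0], [4, 0, 0, 0, 0, 0], [6, 0, 0, 0, 0, 0], [8, 0, 0, 0, 0, 0], [10, 0, 0, 0, 0, 0], [12, 0, 0, 0, 0, 0], [14, 0, 0, 0, 0, 0], [16, 0, 0, 0, 0, 0], [18, 0, 0, 0, 0, 0], [20, 0, 0, 0, 0, 0], [22, 0, 0, 0, 0, 0], [24, 0, 0, 0, 0, 0], [26, 0, 0, 0, 0, 0], [28, 0, 0, 0, 0, 0], [30, 0, 0, 0, 0, 0], [32, 0, 0, 0, 0, 0], [34, 0, 0, 0, 0, 0], [36, 0, 0, 0, 0, 0], [38, 0, 0, 0, 0, 0], [40, 0, 0, 0, 0, 0]],
  ],
)

```text
clock: 16.28
eef_pos: [568.1, 28.0, 87.1]
tool_rot: [3.14, 0.21, 1.697]
force: [2.8, -2.4, 1.2]
width: -0.1
```

```bash
python3 - <<'E'
from mv import *
save([40,0,0,0,0,0])
from st import *
look('c7')
E
```

```text
cmd [567.5  28.1  86.8] [3.142 0.209 1.697]
clock 16.2833 TCP s,b,h 91.9 -0.9 4.5 F s,b,h [-2.9, -2.4, 0.6] cmd [92.2, -0.2, 4.3]
side tin top 90 s [108.8 129.6 174.3] b [-30.   32.1] h 38.4
```

View pics/c7.png

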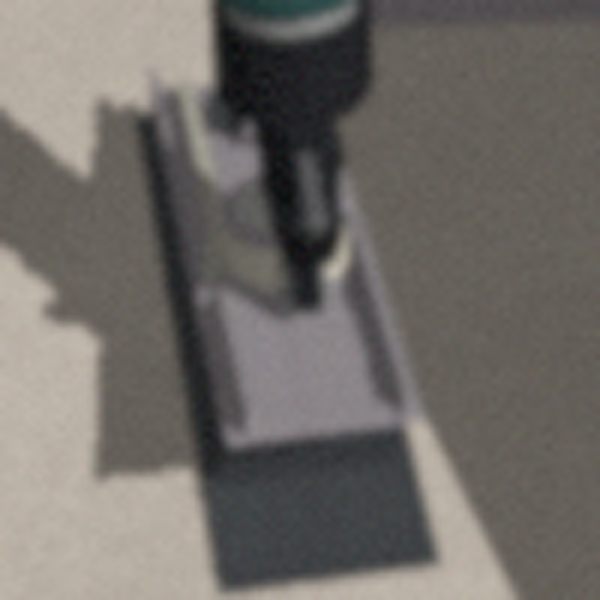

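The tin (about (265,245)) is now entering the brake, still upright. Continuing.

Emit:
arm_command(
  rows=[
    [[2, 0, 0, 0, 0, 0], [4, 0, 0, 0, 0, 0], [6, 0, 0, 0, 0, 0], [8, 0, 0, 0, 0, 0], [10, 0, 0, 0, 0, 0], [12, 0, 0, 0, 0, 0], [14, 0, 0, 0, 0, 0], [16, 0, 0, 0, 0, 0], [18, 0, 0, 0, 0, 0], [20, 0, 0, 0, 0, 0]],
  ],
)

```text
clock: 17.22
eef_pos: [565.0, 47.6, 82.8]
tool_rot: [-3.142, 0.21, 1.697]
force: [3.4, -3.6, 2.9]
width: -0.4
```

Emit:
arm_command(
  rows=[
    [[2, 0, 0, 0, 0, 0], [4, 0, 0, 0, 0, 0], [6, 0, 0, 0, 0, 0], [8, 0, 0, 0, 0, 0], [10, 0, 0, 0, 0, 0], [12, 0, 0, 0, 0, 0], [14, 0, 0, 0, 0, 0], [16, 0, 0, 0, 0, 0], [18, 0, 0, 0, 0, 0], [20, 0, 0, 0, 0, 0]],
  ],
)

```text
clock: 18.05
eef_pos: [561.9, 65.8, 78.8]
tool_rot: [-3.14, 0.211, 1.696]
force: [0.9, -5.7, 6.5]
width: -0.1
```

```bash
python3 - <<'E'
from mv import *
save([40,0,0,0,0,0])
from st import *
look('c8')
E
```

```text
cmd [562.5  67.   78.5] [3.142 0.209 1.697]
clock 18.05 TCP s,b,h 131.1 0.5 4.4 F s,b,h [-7.0, -0.2, 5.2] cmd [132.2, -0.3, 4.3]
side tin top 84 s [146.7 170.  269.2] b [-32.9  29.2] h 38.3
```

View pics/c8.png

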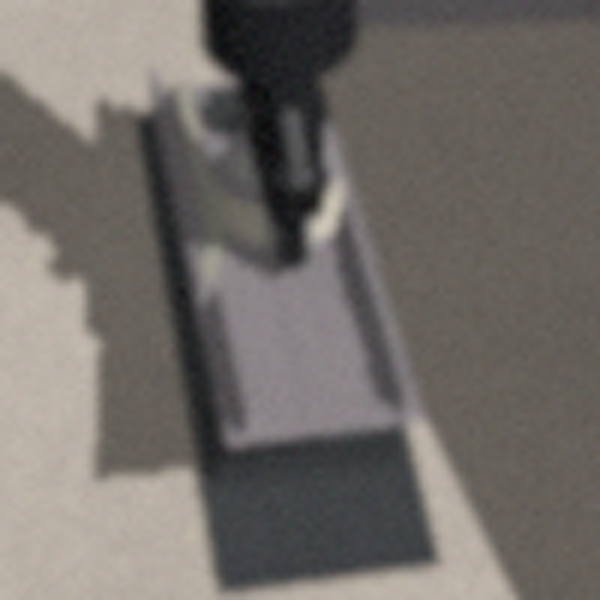

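Full brake drag is about 7 N and the tin is still flat. About 37 mm remain to home. Slowing down.

Emit:
arm_command(
  rows=[
    [[1, 0, 0, 0, 0, 0], [2, 0, 0, 0, 0, 0], [3, 0, 0, 0, 0, 0], [4, 0, 0, 0, 0, 0], [5, 0, 0, 0, 0, 0], [6, 0, 0, 0, 0, 0], [7, 0, 0, 0, 0, 0], [8, 0, 0, 0, 0, 0], [9, 0, 0, 0, 0, 0], [10, 0, 0, 0, 0, 0], [11, 0, 0, 0, 0, 0], [12, 0, 0, 0, 0, 0]],
  ],
)

```text
clock: 19.15
eef_pos: [560.4, 77.2, 76.3]
tool_rot: [-3.14, 0.211, 1.696]
force: [1.0, -4.4, 6.2]
width: -0.3
```

Emit:
arm_command(
  rows=[
    [[1, 0, 0, 0, 0, 0], [2, 0, 0, 0, 0, 0], [3, 0, 0, 0, 0, 0], [4, 0, 0, 0, 0, 0], [5, 0, 0, 0, 0, 0], [6, 0, 0, 0, 0, 0], [7, 0, 0, 0, 0, 0], [8, 0, 0, 0, 0, 0]],
  ],
)

```text
clock: 19.82
eef_pos: [559.3, 85.0, 74.7]
tool_rot: [-3.14, 0.211, 1.696]
force: [1.7, -6.3, 6.6]
width: 0.1
```

```bash
python3 - <<'E'
from mv import *
save([20,0,0,0,0,0])
from st import *
look('c9')
E
```

```text
cmd [560.   86.4  74.4] [3.142 0.209 1.697]
clock 19.8167 TCP s,b,h 150.9 0.6 4.4 F s,b,h [-7.7, -0.9, 5.1] cmd [152.2, -0.3, 4.3]
side tin top 77 s [169.2 189.  265. ] b [-33.   29.5] h 38.2
```

View pics/c9.png

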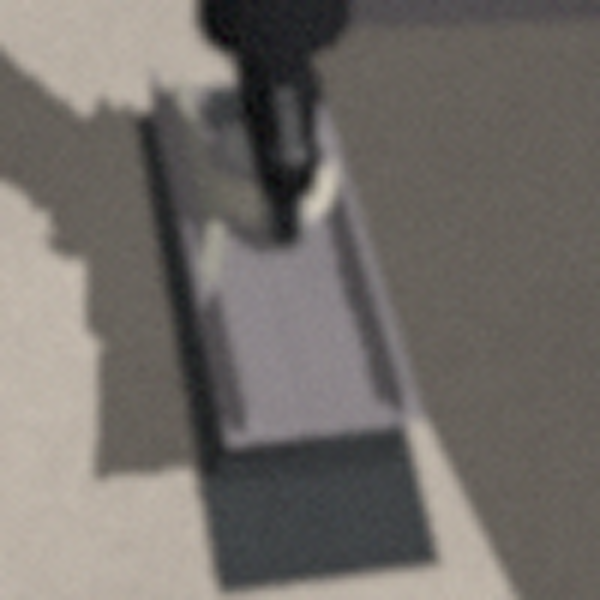

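Emit:
arm_command(
  rows=[
    [[1, 0, 0, 0, 0, 0], [2, 0, 0, 0, 0, 0], [3, 0, 0, 0, 0, 0], [4, 0, 0, 0, 0, 0], [5, 0, 0, 0, 0, 0], [6, 0, 0, 0, 0, 0], [7, 0, 0, 0, 0, 0], [7.5, 0, 0, 0, 0, 0], [8, 0, 0, 0, 0, 0]],
  ],
)

```text
clock: 20.67
eef_pos: [558.4, 92.7, 73.0]
tool_rot: [-3.14, 0.211, 1.696]
force: [1.1, -5.5, 6.3]
width: -0.1
```

Emit:
arm_command(
  rows=[
    [[0.5, 0, 0, 0, 0, 0], [1, 0, 0, 0, 0, 0], [1.5, 0, 0, 0, 0, 0]],
  ],
)

```text
clock: 20.92
eef_pos: [558.2, 94.1, 72.7]
tool_rot: [-3.14, 0.211, 1.696]
force: [0.5, -5.7, 7.8]
width: -0.4
```

```bash
python3 - <<'E'
from mv import *
save([9.5,0,0,0,0,0])
from st import *
look('c10')
E
```

```text
cmd [558.9  95.6  72.4] [3.142 0.209 1.697]
clock 20.9167 TCP s,b,h 160.3 0.6 4.4 F s,b,h [-7.3, 0.2, 6.5] cmd [161.7, -0.3, 4.3]
side tin top 84 s [176.4 199.1 268.7] b [-31.5  29.1] h 38.4
top tin top 22 s [186.9 201.1 208.3] b [16.6 28.2] h 35.5
```

View pics/c10.png

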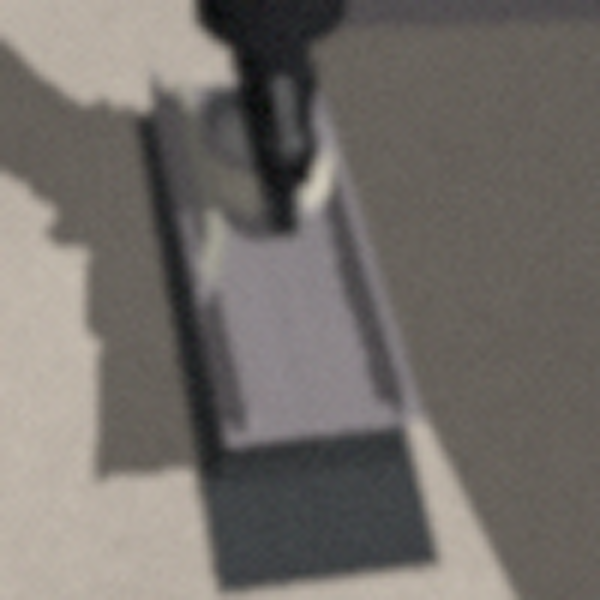

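Still sliding at about 7 N. Small steps from here, checking the force on each.

Emit:
arm_command(
  rows=[
    [[0.5, 0, 0, 0, 0, 0], [1, 0, 0, 0, 0, 0], [1.5, 0, 0, 0, 0, 0]],
  ],
)

```text
clock: 21.27
eef_pos: [558.0, 95.5, 72.4]
tool_rot: [-3.14, 0.211, 1.696]
force: [-0.2, -6.6, 6.8]
width: -0.1
```

Emit:
arm_command(
  rows=[
    [[0.5, 0, 0, 0, 0, 0], [1, 0, 0, 0, 0, 0]],
  ],
)

```text
clock: 21.43
eef_pos: [557.8, 96.5, 72.2]
tool_rot: [-3.14, 0.211, 1.696]
force: [0.6, -5.9, 6.6]
width: -0.1
```

Emit:
arm_command(
  rows=[
    [[0.5, 0, 0, 0, 0, 0], [1, 0, 0, 0, 0, 0]],
  ],
)

```text
clock: 21.6
eef_pos: [557.7, 97.4, 72.0]
tool_rot: [-3.14, 0.211, 1.696]
force: [1.4, -5.4, 6.4]
width: -0.3
```

Emit:
arm_command(
  rows=[
    [[0.5, 0, 0, 0, 0, 0], [1, 0, 0, 0, 0, 0]],
  ],
)

```text
clock: 21.77
eef_pos: [557.6, 98.4, 71.8]
tool_rot: [-3.14, 0.211, 1.696]
force: [1.0, -6.0, 6.8]
width: 0.0
```

Emit:
arm_command(
  rows=[
    [[0.5, 0, 0, 0, 0, 0], [1, 0, 0, 0, 0, 0]],
  ],
)

```text
clock: 21.93
eef_pos: [557.5, 99.4, 71.6]
tool_rot: [-3.14, 0.211, 1.696]
force: [1.4, -5.5, 7.2]
width: -0.1
```

Emit:
arm_command(
  rows=[
    [[0.5, 0, 0, 0, 0, 0], [1, 0, 0, 0, 0, 0]],
  ],
)

```text
clock: 22.1
eef_pos: [557.4, 100.3, 71.4]
tool_rot: [-3.14, 0.211, 1.696]
force: [2.0, -5.5, 7.3]
width: 0.1
```

Emit:
arm_command(
  rows=[
    [[0.5, 0, 0, 0, 0, 0], [1, 0, 0, 0, 0, 0]],
  ],
)

```text
clock: 22.27
eef_pos: [557.2, 101.3, 71.2]
tool_rot: [-3.14, 0.211, 1.696]
force: [0.8, -6.4, 7.1]
width: -0.2
```

Emit:
arm_command(
  rows=[
    [[0.5, 0, 0, 0, 0, 0], [1, 0, 0, 0, 0, 0]],
  ],
)

```text
clock: 22.43
eef_pos: [557.1, 102.3, 71.0]
tool_rot: [-3.14, 0.211, 1.696]
force: [1.6, -5.7, 6.9]
width: -0.4
```

Emit:
arm_command(
  rows=[
    [[0.5, 0, 0, 0, 0, 0], [0.5, 0, 0, 0, 0, 0]],
  ],
)

```text
clock: 22.6
eef_pos: [557.1, 102.5, 70.9]
tool_rot: [-3.14, 0.212, 1.696]
force: [0.7, -7.3, 8.1]
width: -0.0
```

Emit:
arm_command(
  rows=[
    [[0.5, 0, 0, 0, 0, 0], [0.5, 0, 0, 0, 0, 0]],
  ],
)

```text
clock: 22.77
eef_pos: [557.1, 102.5, 70.9]
tool_rot: [-3.14, 0.212, 1.696]
force: [0.9, -6.5, 7.5]
width: 0.3
```

```bash
python3 - <<'E'
from mv import *
save([9.5,0,0,0,0,0])
from st import *
look('c11')
E
```

```text
cmd [557.7 104.8  70.4] [3.142 0.209 1.697]
clock 22.7667 TCP s,b,h 168.9 0.6 4.4 F s,b,h [-8.0, -0.0, 6.0] cmd [171.2, -0.3, 4.4]
side tin top 79 s [187.1 207.7 270. ] b [-32.6  29.1] h 38.8
top tin top 25 s [199.3 211.9 220.6] b [15.6 28.2] h 37.4
```

View pics/c11.png

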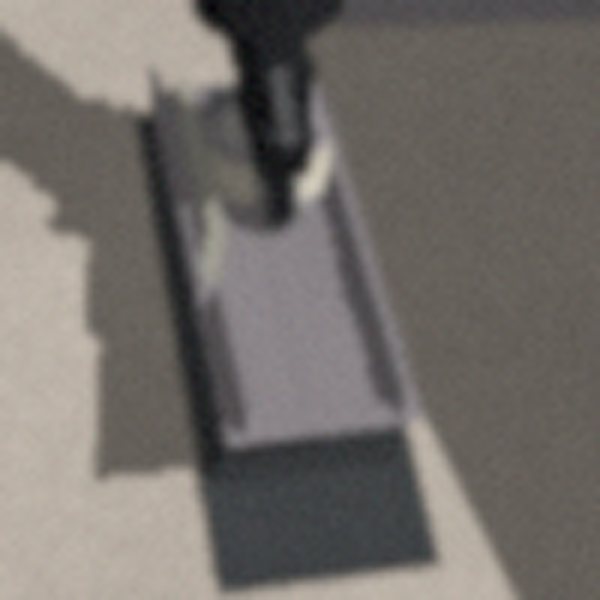

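```bash
python3 -c "
from st import *"
```

```text
clock 22.8667 TCP s,b,h 168.9 0.6 4.4 F s,b,h [-9.0, -0.2, 6.2] cmd [171.2, -0.3, 4.4]
```

The TCP stalls at s=168.9 while the force climbs, which is where contact with the nose was expected. Building up the press in small steps, with holds.

Emit:
arm_command(
  rows=[
    [[0.5, 0, 0, 0, 0, 0], [0.5, 0, 0, 0, 0, 0]],
  ],
)

```text
clock: 23.03
eef_pos: [557.0, 102.5, 70.9]
tool_rot: [-3.14, 0.213, 1.696]
force: [0.7, -7.7, 8.1]
width: 0.2
```

```bash
python3 - <<'E'
from mv import *
save([.5,0,0,0,0,0])
from st import *
E
```

```text
cmd [557.6 105.3  70.3] [3.142 0.209 1.697]
clock 23.0333 TCP s,b,h 169.0 0.7 4.4 F s,b,h [-9.3, 0.3, 6.3] cmd [171.7, -0.3, 4.4]
```

Emit:
arm_command(
  rows=[
    [[0.5, 0, 0, 0, 0, 0], [0.5, 0, 0, 0, 0, 0]],
  ],
)

```text
clock: 23.2
eef_pos: [557.0, 102.5, 70.9]
tool_rot: [-3.14, 0.213, 1.695]
force: [0.9, -8.7, 8.4]
width: -0.2
```

```bash
python3 - <<'E'
from mv import *
save([.5,0,0,0,0,0])
from st import *
E
```

```text
cmd [557.6 105.8  70.2] [3.142 0.209 1.697]
clock 23.2 TCP s,b,h 168.9 0.6 4.4 F s,b,h [-10.3, 0.2, 6.4] cmd [172.2, -0.3, 4.4]
```

Emit:
arm_command(
  rows=[
    [[0.5, 0, 0, 0, 0, 0], [1, 0, 0, 0, 0, 0], [1, 0, 0, 0, 0, 0]],
  ],
)

```text
clock: 23.45
eef_pos: [557.0, 102.6, 70.9]
tool_rot: [-3.14, 0.215, 1.695]
force: [1.1, -10.4, 9.4]
width: -0.2
```

```bash
python3 - <<'E'
from mv import *
save([1,0,0,0,0,0])
from st import *
E
```

```text
cmd [557.4 106.7  70. ] [3.142 0.209 1.697]
clock 23.45 TCP s,b,h 169.0 0.7 4.4 F s,b,h [-12.2, 0.2, 7.0] cmd [173.2, -0.3, 4.4]
```

Emit:
arm_command(
  rows=[
    [[0.5, 0, 0, 0, 0, 0], [1, 0, 0, 0, 0, 0], [1, 0, 0, 0, 0, 0]],
  ],
)

```text
clock: 23.7
eef_pos: [557.0, 102.6, 70.9]
tool_rot: [-3.139, 0.216, 1.694]
force: [1.6, -11.4, 11.1]
width: -0.3
```

```bash
python3 - <<'E'
from mv import *
save([1,0,0,0,0,0])
from st import *
E
```

```text
cmd [557.3 107.7  69.8] [3.142 0.209 1.697]
clock 23.7 TCP s,b,h 169.0 0.7 4.4 F s,b,h [-13.6, -0.1, 8.4] cmd [174.2, -0.3, 4.4]
```

Emit:
arm_command(
  rows=[
    [[0.5, 0, 0, 0, 0, 0], [0.5, 0, 0, 0, 0, 0], [0.5, 0, 0, 0, 0, 0]],
  ],
)

```text
clock: 23.95
eef_pos: [557.0, 102.6, 70.9]
tool_rot: [-3.139, 0.216, 1.694]
force: [2.1, -12.4, 11.1]
width: -0.4
```

Emit:
arm_command(
  rows=[
    [[0, 0, 0, 0, 0, 0], [0, 0, 0, 0, 0, 0], [0, 0, 0, 0, 0, 0]],
  ],
)

```text
clock: 24.2
eef_pos: [557.0, 102.6, 70.9]
tool_rot: [-3.139, 0.216, 1.694]
force: [2.0, -12.6, 11.1]
width: -0.3
```

Emit:
arm_command(
  rows=[
    [[0, 0, 0, 0, 0, 0], [0, 0, 0, 0, 0, 0]],
  ],
)

```text
clock: 24.37
eef_pos: [557.0, 102.6, 70.9]
tool_rot: [-3.139, 0.216, 1.694]
force: [1.5, -12.4, 11.5]
width: -0.2
```

```bash
python3 - <<'E'
from mv import *
save([.5,0,0,0,0,0])
from st import *
E
```

```text
cmd [557.3 108.2  69.7] [3.142 0.209 1.697]
clock 24.3667 TCP s,b,h 169.0 0.7 4.4 F s,b,h [-14.6, 0.1, 8.6] cmd [174.7, -0.3, 4.4]
```

Held for about 0.5 s at about 14.7 N along the slope, against about 7 N of sliding drag, so about 7.7 N at the nose. Now backing off gently uphill and lifting clear.

Emit:
arm_command(
  rows=[
    [[-0.7, 0, 0, 0, 0, 0], [-1.4, 0, 0, 0, 0, 0], [-2.1, 0, 0, 0, 0, 0], [-2.8, 0, 0, 0, 0, 0], [-3.5, 0, 0, 0, 0, 0], [-4.2, 0, 0, 0, 0, 0], [-5, 0, 0, 0, 0, 0], [-6, 0, 0, 0, 0, 0], [-8, 0, 0, 0, 0, 0], [-11, 0, 0, 0, 0, 0], [-15, 0, 0, 0, 0, 0], [-20, 0, 0, 0, 0, 0], [-25, 0, 0, 0, 0, 0], [-30, 0, -5, 0, 0, 0], [-32, 0, -15, 0, 0, 0], [-32, 0, -35, 0, 0, 0], [-32, 0, -60, 0, 0, 0], [-32, 0, -90, 0, 0, 0], [-32, 0, -110, 0, 0, 0], [-32, 0, -110, 0, 0, 0]],
  ],
)

```text
clock: 26.03
eef_pos: [561.1, 101.9, 189.1]
tool_rot: [3.132, 0.206, 1.697]
force: [0.0, 0.1, -0.5]
width: 0.5
```

```bash
python3 - <<'E'
from mv import *
save([-32,0,-110,0,0,0])
from st import *
look('c12')
print(row([480,-120,260],c['e']))
E
```

```text
cmd [558.3  99.8 183.9] [3.142 0.209 1.697]
clock 26.0333 TCP s,b,h 143.2 -3.3 119.7 F s,b,h [0.2, -0.1, -0.5] cmd [142.6, -0.3, 114.3]
side tin top 219 s [181.6 207.1 249.8] b [-31.8  28.1] h 39.3
top tin top 56 s [183.6 196.  205.9] b [-0.6 26. ] h 36.1
[-219.4 -105.5  -31.1    0.     0.     0. ]
```

Moving the arm aside for a clear look.

Emit:
arm_command(
  rows=[
    [[-20, -10, -30, 0, 0, 0], [-55, -26, -31, 0, 0, 0], [-90, -43, -31, 0, 0, 0], [-125, -60, -31, 0, 0, 0], [-160, -77, -31, 0, 0, 0], [-190, -91, -31, 0, 0, 0], [-210, -101, -31, 0, 0, 0], [-220, -105, -31, 0, 0, 0], [-220, -105, -31, 0, 0, 0], [-220, -105, -31, 0, 0, 0], [-220, -105, -31, 0, 0, 0]],
  ],
)

```text
clock: 27.05
eef_pos: [481.1, -118.5, 259.3]
tool_rot: [-3.141, 0.208, 1.7]
force: [1.2, -0.6, 0.2]
width: 0.0
```

```bash
python3 - <<'E'
from mv import *
save([-220,-105,-31,0,0,0])
from h import *
t=grab('top','top13');q=grab('side','side13')
a=t['pixels'][185:255,195:265];b=q['pixels'][165:235,235:305]
cv2.imwrite('pics/c13.png',np.hstack([cv2.resize(x[:,:,::-1],(400,400),interpolation=cv2.INTER_CUBIC) for x in(a,b)]))
X=chute(1,0,0)-chute(0,0,0);Y=chute(0,1,0)-chute(0,0,0);Z=chute(0,0,1)-chute(0,0,0);O=chute(0,0,0)
for n,d in(('top',t),('side',q)):
    w=cloud(d);r=w-O;S,B,H=r@X,r@Y,r@Z
    k=(abs(B)<36)&(H>32)&(H<43)&(S>170)&(S<300)
    f=np.stack([S[k],B[k]],1).astype(np.float32);print(n,k.sum(),cv2.minEnclosingCircle(f),'med h',np.median(H[k]))
    k&=(abs(S-217)<26)&(abs(B)<24)
    A_=np.c_[S[k],B[k],np.ones(k.sum())];print('tilt',np.linalg.lstsq(A_,H[k],rcond=None)[0][:2])
    print('stop top h20-28 s>240',np.percentile(S[(abs(B)<26)&(H>18)&(H<31)&(S>235)&(S<300)],[1,10,50,90]).round(1))
L=lambda t:dict(np.load(t+'.npz'))
for n,c_ in(('top',[(365,163),(403,168),(143,262)]),('side',[(337,285),(336,316),(234,138)])):
    a=L(n+'0')['pixels'].astype(int);b=L(n+'13')['pixels'].astype(int)
    for u,v in c_: print(n,u,v,'diff',np.abs(a-b)[v-18:v+18,u-18:u+18].mean().round(1))
E
```

```text
cmd [ 480.5 -120.5  260. ] [3.142 0.209 1.697]
top 322 ((225.00863647460938, -11.949311256408691), 45.7354736328125) med h 36.490874541574925
tilt [-0.00766375 -0.01934494]
stop top h20-28 s>240 [247.5 254.7 268.9 276.8]
side 201 ((223.60760498046875, -1.597653865814209), 44.30502700805664) med h 38.952960964840315
tilt [0.02043724 0.00041992]
stop top h20-28 s>240 [263.8 266.1 272.1 277.2]
top 365 163 diff 3.5
top 403 168 diff 3.5
top 143 262 diff 4.1
side 337 285 diff 3.5
side 336 316 diff 4.0
side 234 138 diff 44.5
```

View pics/c13.png

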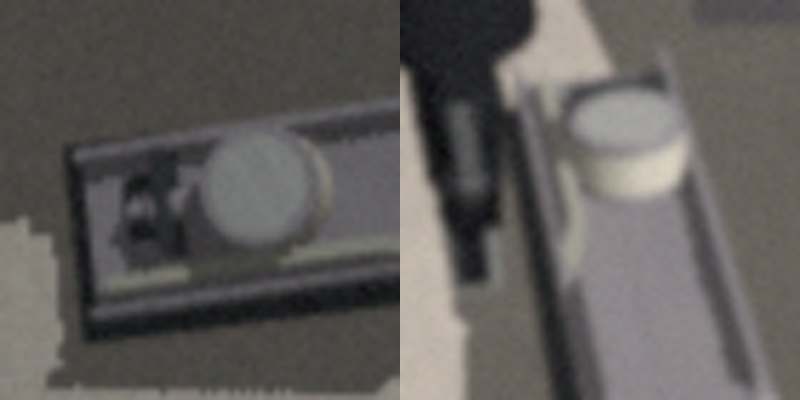

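```bash
python3 - <<'E'
from mv import *
from h import *
X=chute(1,0,0)-chute(0,0,0);Y=chute(0,1,0)-chute(0,0,0);Z=chute(0,0,1)-chute(0,0,0);O=chute(0,0,0)
for n in('top13','side13'):
    w=cloud(dict(np.load(n+'.npz')));r=w-O;S,B,H=r@X,r@Y,r@Z
    k=((abs(B)<34)&(H>33)&(H<43)&(S>175)&(S<262)).astype(np.uint8);k=cv2.morphologyEx(k,cv2.MORPH_OPEN,np.ones((3,3),np.uint8))
    k=k>0;print(n,k.sum(),np.percentile(S[k],[1,50,99]).round(1),np.percentile(B[k],[1,50,99]).round(1))
d=dict(np.load('side13.npz'));cv2.imwrite('pics/bowl13.png',cv2.resize(d['pixels'][100:180,180:290,::-1],None,fx=5,fy=5))
E
```

```text
top13 190 [183.1 212.6 234.2] [-31.8  -2.   22.1]
side13 173 [182.7 208.  246.6] [-27.5  -3.1  27.4]
```

View pics/bowl13.png

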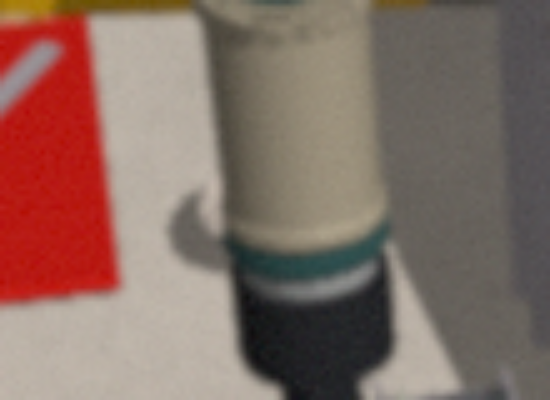

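```bash
python3 - <<'E'
from h import *
t=[get_image('top')['pixels'].astype(float) for _ in range(6)]
m=np.mean(t,0);cv2.imwrite('pics/z.png',np.clip(cv2.resize(m[200:240,205:260,::-1],None,fx=14,fy=14,interpolation=cv2.INTER_CUBIC)*1.6,0,255).astype(np.uint8))
E
```

```text
(no output)
```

View pics/z.png

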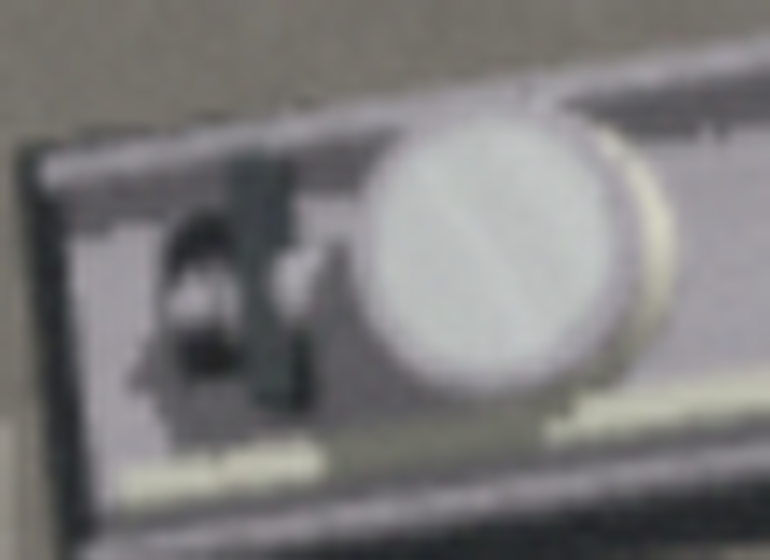

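The tin sits against the nose on the uphill side of the plate. Both cameras agree that it is flat and on the middle line, and the arm is clear. Handing in.

```bash
python3 - <<'E'
from h import *
s=sensors.read_state();print(s['clock'],s['eef_pos'],s['force'])
print(order.finish_job())
E
```

```text
27.45 [ 480.64938687 -120.0791826   259.87587533] [-0.17512885  0.05709954 -0.39201991]
the job is handed in; nothing more can be done
None
```

The tin was loaded into the chute, pushed through the brake and pressed against the nose of the stop. I then released it and handed the job in at 27.5 s of the 72 s.

**What I did**
- I gripped the tin on the counter and set it flat near the load spot between the rails. I then pushed it down from behind with closed fingers.
- Sliding it through the brake took about 7 N.
- The tin stopped moving about where I expected the nose to be. I held it there for about 0.5 s at about 14.7 N along the slope. That puts roughly 7.7 N on the stop; I worked this out from wrist readings with about 1 N of noise, as the stop's load could not be measured directly.
- I backed off slowly uphill and moved the arm clear.

**Last checks**
- **Tin:** it stands flat, tilted about 0.02 rad, with its base on the floor and its centre near the middle line. It lies about 215 mm down the slope, where 217 mm was estimated, and the top view shows it up against the nose.
- **Jar and can:** unchanged in both cameras.
- **Bowl:** unchanged in the top view. The arm hid it in the last side view, so that camera could not confirm it.
- **Disagreement:** the side camera reads heights 2–3 mm higher than the top camera.
- **Not confirmed:** the small contact force left after letting go is below what my sensors can show. It rests on the brake holding the tin in place.

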